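# Pack up a short kiln post and set the shelf level with a jar on it

### The arm

A 6-joint arm with a two-finger parallel gripper is mounted at the origin on the work surface. World frame = base frame: x ahead of the robot, y to its left, z up, the work surface at z = 0. Lengths are in m, angles in rad, forces in N, time in s.
With the tool pointing down it reaches from about 0.3 to 0.775 m from the base axis. Payload 14.6 kg.
Tool frame: the origin (TCP) lies on the centre line of the jaws, within the pads' length; the fingertips stand ctrl.tcp_to_tips ahead of it and the grasp point (between the pads) lies 2 mm behind it (ctrl.tcp_to_tips is the distance from the TCP to the fingertips, in m); z points along the fingers, y is the line along which they close (so a half turn about z gives the same grasp; the last joint's range is limited). The gripper opens to 94 mm and grips with 3 to 60 N. Pads are 16 mm wide; open, the fingers measure 119 mm over their backs; the gripper's body (75 mm by 177 mm) begins 78 mm behind the grasp point.
Start: joints at [1.167, 0.3, 1.521, -0, 1.321, -0.067], TCP at [0.182, 0.519, 0.222] pointing down, gripper open.
Joint ranges: [-3.03, 3.03], [-0.79, 2.21], [0.23, 2.52], [-1.04, 4.18], [0, 3.07], [-2.55, 2.55]. Speed limits (rad/s): [2.22, 2.22, 2.57, 3.14, 3.14, 3.14].

### API

Orientations are given as [roll, pitch, yaw] about the fixed x, y, z axes, in that order (R = Rz(yaw) Ry(pitch) Rx(roll)).
In Python, from station import telemetry, viewer, hand_in, ctrl gives the robot as it stands.
- The arm moves only by the tool step_arm, never from a script. Its argument "plan" is a list of rows, each an object of numbers: "dx", "dy", "dz": the shift along the tool's x, y, z scaled (see below); "rx", "ry", "rz": the turn, a rotation vector about the tool's x, y, z scaled (see below); "claw": the closure, from 0 (fully open) to 1 (shut). In form: [{"dx": .., "dy": .., "dz": .., "rx": .., "ry": .., "rz": .., "claw": ..}, ...]. A call has 1 to 10 rows; each row shifts and turns the commanded pose from where the row before left it, along the tool's axes as they then stand; what a row does not reach is not made up. The controller multiplies each number of a shift by 0.1 m and each number of a turn by 90 degrees. A row lasts 1/10 s, in which the tool goes at most 50 mm and 8.59 degrees, less where a joint would pass 70% of its speed; a pose out of reach is approached as far as the arm can. A call with a number of a shift or a turn outside -1 to 1 is refused whole. A call with a gripper value outside its range is refused whole. The fingers move at their own pace and stop on an object; "grip_force" is the grip in N (left out, the last holds). Time passes only in rows, so rows that do not move let the fingers close. It gives the time, the measured TCP pose, the force, the opening and the grip force at its end, in the units of the state.
- telemetry.get_obs(): the state, without advancing time (a new reading comes with each control period).
- viewer.camera(name): name is "side" or "top" or "wrist"; returns a dict with "img" (420x560x3 uint8, red, green, blue), "z_map" (420x560 float32, m along the optical axis (not along the pixel's ray), 0 where there is no reading), "fx", "fy", "cx", "cy" (pixels), "dist" ([k1, k2, p1, p2, k3] as OpenCV has them; the pictures are not rectified), "R" (3x3) and "t" (3): a world point X has camera coordinates R X + t; the wrist camera has in their place "tool_from_camera" (4x4, takes a point from camera to tool coordinates, whose origin is the TCP and whose axes are the flange's). Camera axes: x right, y down, z forward; pixel columns grow to the right and rows downward; lengths in m; the calibration is good to about 2 mm. A picture is of the moment at which its call begins: read the wrist's pose just before it.
- hand_in(): hands the job in; it is judged then, once.
Trained networks look in a picture, given as the dict that the camera call returned (one of the last four; its "shot" number tells which), for a name from the list of things; names that differ only in an ending like _2 or _b are one class to them, and where a whole thing is asked for, a point or a joint stands for the part that bears it (a point fixed in the world has none). Each returns a list of dicts, best first, with "score" (0 to 1); they miss things now and then, are a little off and sometimes report something else, mostly with a low value. They report only what shows in the picture. A call takes as long as a camera call. They do not tell look-alikes from the thing itself.
- viewer.recognise(target, picture): "rect" ([left, top, right, bottom] in pixels, round what is visible of it).
The state is a dict: "time_s": time; "qpos": joint angles; "joint_vel": joint speeds; "tau": joint torques, N m; "ee_pos": TCP position; "eef_rot": TCP orientation; "force": force on the tool from outside, world axes, zero at the start; "moment": the same for the moment, N m; "grip_width": finger opening in m; "grip_force": force on a finger pad.
Only numpy, scipy, OpenCV 4.12 (cv2) and the standard library are available. Lean on these libraries where they do the work, as an engineer would, in place of code of your own. Each camera call takes 0.05 s, during which the arm holds its last target. There are 200 camera calls.

### The job

The low post in the front row of the kiln deck is shorter than the tall post beside it: choose spacer plates from the sloping rack that together make up the difference exactly and lay them flat, one on the other, centred on that low post, leaving the plates you do not need in the rack. Then lay the kiln shelf across the two front posts, centred and level, and stand the terracotta jar upright in the middle of the shelf, setting it down gently. Leave everything else on the bench where it is.

Things in the scene. Friction and masses are not known exactly. Their poses are not given: they have to be found in the camera images.
- deck: kiln deck: four butted refractory tiles, 230 x 340 x 25 mm, fixed. Origin: centre of its underside, on the table; x points away from the robot, y to the robot's left along the row of posts. Its top is 25 mm above the table.
- tall_post: tall square kiln post, 40 x 40 x 130 mm, upright, bedded on the deck and immovable, at the left end of the front row (the row nearer the robot). Origin: centre of its underside, on the deck's top.
- post_a: low square kiln post, 40 x 40 x 84 mm, upright, immovable. Origin: centre of its underside, on the deck's top. One of the low posts a, b, c (it changes which) stands in the front row 150 mm right of the tall post; the other two are at the back and not used.
- post_b: low square kiln post, 40 x 40 x 76 mm, upright, immovable. Origin: centre of its underside, on the deck's top. One of the low posts a, b, c (it changes which) stands in the front row 150 mm right of the tall post; the other two are at the back and not used.
- post_c: low square kiln post, 40 x 40 x 68 mm, upright, immovable. Origin: centre of its underside, on the deck's top. One of the low posts a, b, c (it changes which) stands in the front row 150 mm right of the tall post; the other two are at the back and not used.
- low_foot (a point): point on the deck's top under the centre of whichever low post stands in the front row (150 mm from the tall post along the deck's -y).
- span_mid (a point): point midway between the two posts of the front row, at the height of the tall post's top (155 mm above the table).
- rack: fixed two-tier rack, 372 mm wide. Origin: on the table; x to its back, y left. Lower tier: four 30 mm wide slats at y = -117, -39, 39, 117 mm, open between, sloping 35 degrees up to the back, top 85 mm above the origin, a 12 mm stop at each foot. Upper tier: level board, underside 205 mm above the table, front edge 17 mm behind the origin, so it overhangs the plates; bowls on it reach 268 mm.
- plate_a: spacer plate of buff kiln ceramic, 75 (x) x 50 (y) x 14 mm thick (z), about 105 g, lying loose on one of the rack's four slats (it changes which), so tilted 35 degrees: x up the slope, z square to the slope. It overhangs its slat by 10 mm on either side. Origin: centre of its underside.
- plate_b: spacer plate of buff kiln ceramic, 75 (x) x 50 (y) x 22 mm thick (z), about 165 g, lying loose on one of the rack's four slats (it changes which), so tilted 35 degrees: x up the slope, z square to the slope. It overhangs its slat by 10 mm on either side. Origin: centre of its underside.
- plate_c: spacer plate of buff kiln ceramic, 75 (x) x 50 (y) x 32 mm thick (z), about 240 g, lying loose on one of the rack's four slats (it changes which), so tilted 35 degrees: x up the slope, z square to the slope. It overhangs its slat by 10 mm on either side. Origin: centre of its underside.
- plate_d: spacer plate of buff kiln ceramic, 75 (x) x 50 (y) x 40 mm thick (z), about 300 g, lying loose on one of the rack's four slats (it changes which), so tilted 35 degrees: x up the slope, z square to the slope. It overhangs its slat by 10 mm on either side. Origin: centre of its underside.
- shelf: kiln shelf, a buff ceramic slab 60 (x) x 200 (y) x 14 mm (z), about 340 g, lying loose and level across two wooden battens 32 mm high. Origin: centre of its underside.
- battens: two fixed wooden battens, 32 mm high, 26 mm wide, 130 mm long, along their x, at y = -60 and +60 mm from the origin, which is on the table midway between them; the space between is free.
- jar: small terracotta jar, 95 mm tall, about 220 g, round: foot 48 mm across, belly 68 mm across up to 57 mm high, above it a neck 55 mm across, rim 60 mm across over the top 3 mm. Origin: centre of its foot; z up.
- lidded_jar: white glazed jar with a lid, 90 mm across and 105 mm tall, at the front left; bystander, origin at its foot.
- saucer: white saucer 110 mm across, at the front right; bystander, origin at its foot.
- brush: brush 190 mm long, lying at the front left; bystander.
- straightedge: dark wooden straightedge 240 x 35 x 10 mm lying at the front; bystander, origin under its centre.
- big_pot: dark clay pot 124 mm across and 125 mm tall, at the right; bystander, origin at its foot.
- slip_bottle: grey bottle 64 mm across and 160 mm tall, at the right; bystander, origin at its foot.
There are look-alikes about, which are no part of the job. What is shaped like the plate_d but green or purple is not meant.

How it is judged:
On the way, in this order (a step that is already met when the one before it is completed fails the run):
1. the plates on the low front post, let go, bring it up to the height of the tall post (within 3 mm) (((horizontal distance between plate_a and low_foot below 0.015 m and angle between plate_a's own z axis and vertical below 0.06 rad and z of plate_a in the frame of span_mid between -0.017 and -0.011 m and contact force between the fingers and plate_a below 0.1 N) or (horizontal distance between plate_b and low_foot below 0.015 m and angle between plate_b's own z axis and vertical below 0.06 rad and z of plate_b in the frame of span_mid between -0.025 and -0.019 m and contact force between the fingers and plate_b below 0.1 N) or (horizontal distance between plate_c and low_foot below 0.015 m and angle between plate_c's own z axis and vertical below 0.06 rad and z of plate_c in the frame of span_mid between -0.035 and -0.029 m and contact force between the fingers and plate_c below 0.1 N) or (horizontal distance between plate_d and low_foot below 0.015 m and angle between plate_d's own z axis and vertical below 0.06 rad and z of plate_d in the frame of span_mid between -0.043 and -0.037 m and contact force between the fingers and plate_d below 0.1 N))), for 0.2 s.
2. the shelf lies level across the tall post and the packed post, let go (angle between shelf's own z axis and vertical below 0.025 rad and horizontal distance between shelf and span_mid below 0.02 m and angle between the y axis of shelf and the y axis of deck, either way round below 0.12 rad and z of shelf in the frame of span_mid between -0.004 and 0.004 m and contact force between shelf and tall_post above 0.2 N and (contact force between shelf and plate_a above 0.2 N or contact force between shelf and plate_b above 0.2 N or contact force between shelf and plate_c above 0.2 N or contact force between shelf and plate_d above 0.2 N) and contact force between the fingers and shelf below 0.1 N), for 0.2 s.
3. the jar stands upright in the middle of the shelf, let go (angle between jar's own z axis and vertical below 0.06 rad and horizontal distance between jar and shelf below 0.02 m and z of jar in the frame of shelf between 0.011 and 0.017 m and contact force between the fingers and jar below 0.1 N), for 0.2 s.
At the end, for the whole second after the job is handed in: Shelf let go on tall post and plates: level (0.025 rad), height 4 mm, centre 20 mm off mid-span, 0.12 rad in line. Jar let go upright (0.06 rad) within 20 mm of shelf centre. Each plate flat on the low front post within 15 mm of centre, or within 20 mm of its start. All at rest (all of step 2 and all of step 3 and ((horizontal distance between plate_a and low_foot below 0.015 m and angle between plate_a's own z axis and vertical below 0.06 rad) or distance of plate_a from where it was at the start of the episode below 0.02 m) and ((horizontal distance between plate_b and low_foot below 0.015 m and angle between plate_b's own z axis and vertical below 0.06 rad) or distance of plate_b from where it was at the start of the episode below 0.02 m) and ((horizontal distance between plate_c and low_foot below 0.015 m and angle between plate_c's own z axis and vertical below 0.06 rad) or distance of plate_c from where it was at the start of the episode below 0.02 m) and ((horizontal distance between plate_d and low_foot below 0.015 m and angle between plate_d's own z axis and vertical below 0.06 rad) or distance of plate_d from where it was at the start of the episode below 0.02 m) and linear speed of each of shelf, jar below 0.02 m/s); the robot touches nothing.
It fails at once if a bystander is shoved more than 30 mm (distance of any of lidded_jar, saucer, brush, straightedge, big_pot, slip_bottle from where it was at the start of the episode above 0.03 m).
It fails at once if the jar is tipped by more than 0.6 rad (angle between jar's own z axis and vertical above 0.6 rad).
It fails at once if the jar is dropped (faster than 0.5 m/s while the fingers do not hold it) (linear speed of jar above 0.5 m/s and contact force between the fingers and jar below 0.1 N).
It fails at once if the jar is banged down (faster than 0.4 m/s within 12 mm above the shelf) (linear speed of jar above 0.4 m/s and horizontal distance between jar and shelf below 0.03 m and z of jar in the frame of shelf between 0.005 and 0.026 m).
It also fails if it takes over 72 s, if anything falls off the work surface, if the arm or the gripper's body presses on something with over 40 N, if the wrist force passes 120 N, or if a joint passes its speed limit or range.

## Working session

There is one attempt and no reset: what is moved stays moved. The work goes in short steps, Python scripts to look and compute and a tool call to move; the robot and the scene stay as the last step left them, time stands still between calls to the robot, and variables do not carry over. Pictures are saved under pics/ and viewed, at most 10 in all, crops included, and the job is handed in when it is done.

Besides the shell and the picture viewer there is one more tool, called after ">>>" as name(argument=value, ...) on one line, values as JSON. step_arm: Moves the arm, as the interface text tells. Shifts and turns lie within -1 to 1; 1 stands for 0.1 m of shift or 90 degrees of turn. Its arguments: {"type":"object","properties":{"plan":{"type":"array"},"grip_force":{"type":"number"}},"required":["plan"]}

```bash
ls; mkdir -p pics; cat > h.py <<'E'
import numpy as np, cv2
from station import telemetry, viewer, hand_in, ctrl
from scipy.spatial.transform import Rotation as Rn
def cloud(p, step=1):
    K=np.array([[p['fx'],0,p['cx']],[0,p['fy'],p['cy']],[0,0,1.]])
    h,w=p['z_map'].shape
    v,u=np.mgrid[0:h,0:w]
    pts=cv2.undistortPoints(np.stack([u.ravel(),v.ravel()],1).astype(np.float64)[:,None],K,np.array(p['dist'],float))[:,0]
    z=p['z_map'].ravel().astype(float)
    C=np.c_[pts*z[:,None],z]
    if 'R' in p: W=(C-np.array(p['t']))@np.array(p['R'])
    else:
        o=p['obs']; T=np.array(p['tool_from_camera']); X=C@T[:3,:3].T+T[:3,3]
        W=X@Rn.from_euler('xyz',o['eef_rot']).as_matrix().T+np.array(o['ee_pos'])
    W[z==0]=np.nan
    return W.reshape(h,w,3)
def shot(n):
    o=telemetry.get_obs(); p=viewer.camera(n); p['obs']=o; return p
def save(p,f): cv2.imwrite('pics/'+f,p['img'][:,:,::-1])
E
python3 - <<'E'
from h import *
import pickle
o=telemetry.get_obs(); print(o['ee_pos'],o['eef_rot'],ctrl.tcp_to_tips,o['grip_width'])
for n in ['top','side']:
    p=shot(n); save(p,n+'0.png'); W=cloud(p); np.save(n+'.npy',W)
    for t in ['deck','tall_post','post_a','rack','plate_a','plate_d','shelf','battens','jar','big_pot','slip_bottle','lidded_jar']:
        for r in viewer.recognise(t,p)[:5]:
            if r['score']<.3: continue
            l,tp,rr,b=[int(x) for x in r['rect']]
            c=W[max((tp+b)//2,0),min((l+rr)//2,559)]
            print(n,t,round(r['score'],2),[l,tp,rr,b],c.round(3))
E
```

```text
pics
[0.18166034 0.51886606 0.221872  ] [-3.14039077e+00 -5.95999030e-05  2.80481941e+00] 0.017 0.0942589496444401
top deck 0.91 [282, 128, 392, 205] [ 0.664 -0.205  0.003]
top tall_post 0.66 [303, 163, 318, 181] [ 0.615 -0.109  0.154]
top post_a 0.58 [318, 132, 332, 151] [ 0.725 -0.159  0.091]
top post_a 0.55 [349, 175, 366, 192] [ 0.591 -0.255  0.1  ]
top rack 0.96 [100, 138, 243, 210] [0.6   0.286 0.218]
top plate_a 0.94 [181, 176, 200, 200] [0.578 0.262 0.096]
top plate_a 0.84 [205, 168, 228, 201] [0.586 0.176 0.121]
top plate_a 0.78 [138, 185, 154, 209] [0.55  0.398 0.106]
top plate_a 0.66 [163, 290, 192, 318] [0.213 0.313 0.041]
top plate_a 0.6 [122, 248, 147, 272] [0.353 0.456 0.043]
top plate_d 0.94 [181, 176, 200, 200] [0.578 0.262 0.096]
top plate_d 0.84 [205, 168, 228, 201] [0.586 0.176 0.121]
top plate_d 0.78 [138, 185, 154, 209] [0.55  0.398 0.106]
top plate_d 0.66 [163, 290, 192, 318] [0.213 0.313 0.041]
top plate_d 0.6 [122, 248, 147, 272] [0.353 0.456 0.043]
top shelf 0.9 [252, 216, 315, 244] [ 0.449 -0.026  0.043]
top shelf 0.54 [103, 135, 242, 210] [0.606 0.283 0.21
[... 1339 characters left out ...]
68, 159, 196, 179] [0.208 0.296 0.043]
side shelf 0.88 [259, 194, 286, 236] [ 0.442 -0.032  0.047]
side battens 0.83 [245, 199, 295, 241] [ 0.431 -0.054  0.047]
side battens 0.4 [256, 81, 342, 191] [0.694 0.495 0.004]
side jar 0.64 [216, 321, 270, 361] [ 0.275 -0.415  0.009]
side jar 0.58 [271, 271, 303, 314] [ 0.391 -0.368  0.09 ]
side big_pot 0.75 [268, 123, 291, 148] [0.56  0.32  0.116]
side big_pot 0.71 [361, 305, 417, 372] [ 0.544 -0.564  0.124]
side big_pot 0.3 [285, 142, 311, 169] [0.582 0.164 0.121]
side slip_bottle 0.89 [292, 340, 328, 406] [ 0.372 -0.587  0.11 ]
side lidded_jar 0.79 [203, 141, 229, 173] [0.328 0.296 0.073]
side lidded_jar 0.7 [253, 83, 343, 192] [0.687 0.486 0.005]
```

```bash
python3 - <<'E'
from h import *
a=cv2.imread('pics/top0.png');b=cv2.imread('pics/side0.png')
cv2.imwrite('pics/c0.png',cv2.resize(a[110:350,70:470],(800,480),interpolation=cv2.INTER_CUBIC))
cv2.imwrite('pics/c1.png',cv2.resize(b[70:420,150:450],(690,600*690//690+0),interpolation=cv2.INTER_CUBIC))
E
```

```text
(no output)
```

View pics/c0.png

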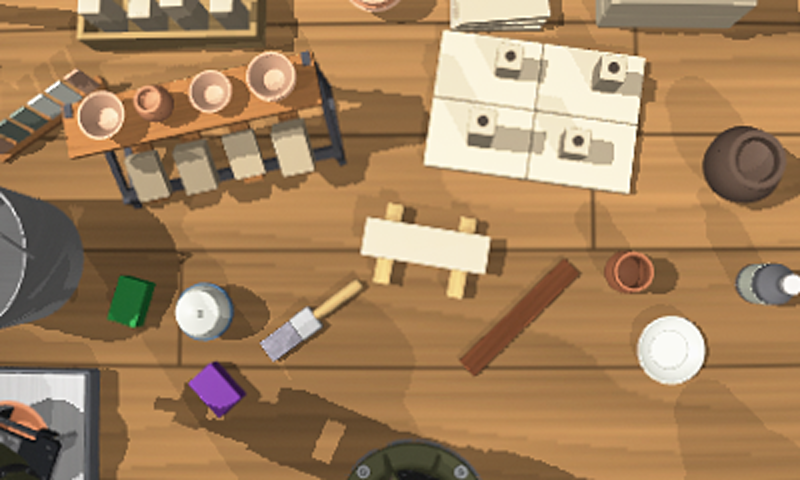

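View pics/c1.png

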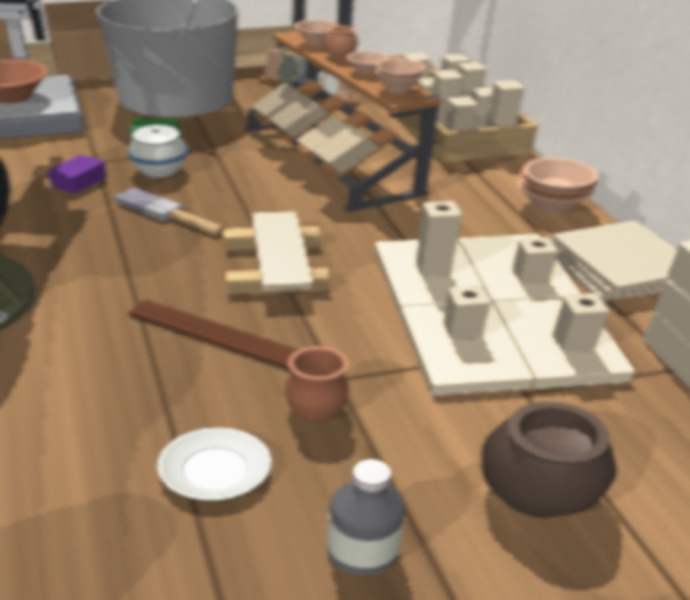

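The top view shows tall post at (482,120), low front post at (578,140), four plates on the rack (147–293,170), the shelf at (427,245), and the jar at (630,272). The side view agrees, with green and purple look-alikes at the left. Now I measure them.

```bash
cat > meas.py <<'E'
from h import *
T=np.load('top.npy');S=np.load('side.npy')
A=np.concatenate([T.reshape(-1,3),S.reshape(-1,3)]);A=A[~np.isnan(A).any(1)]
def sel(c,r,z0,z1,A=A): 
    return A[(np.hypot(A[:,0]-c[0],A[:,1]-c[1])<r)&(A[:,2]>z0)&(A[:,2]<z1)]
def rect(P):
    (c,s,a)=cv2.minAreaRect(P[:,:2].astype(np.float32)); return np.round(c,4),np.round(s,4),round(a,2)
for nm,X in (('T',T.reshape(-1,3)),('S',S.reshape(-1,3))):
    X=X[~np.isnan(X).any(1)]
    for n,c,r,z0,z1 in [('tall',(.615,-.115),.04,.145,.165),('low',(.591,-.26),.04,.085,.12),('shelf',(.449,-.03),.14,.04,.055),('deck',(.665,-.205),.22,.018,.032),('board',(.6,.285),.25,.21,.222),('jar',(.405,-.352),.06,.088,.1),('bl',(.725,-.165),.04,.08,.12),('br',(.705,-.33),.04,.08,.12)]:
        P=sel(c,r,z0,z1,X)
        if len(P)>5: print(nm,n,len(P),np.median(P,0).round(4),rect(P))
E
python3 meas.py
python3 - <<'E'
from meas import *
E
cat > plates.py <<'E'
import sys,io
from meas import *
print('--')
for c in [(.585,.17),(.575,.26),(.555,.32),(.545,.4)]:
  for nm,X in (('T',T.reshape(-1,3)),('S',S.reshape(-1,3))):
    X=X[~np.isnan(X).any(1)]
    P=sel(c,.035,.06,.19,X)
    # ransac plane near 35 deg
    best=None;rng=np.random.default_rng(0)
    for _ in range(600):
        a,b,d=P[rng.choice(len(P),3,False)];n=np.cross(b-a,d-a);l=np.linalg.norm(n)
        if l<1e-9: continue
        n/=l; n*=np.sign(n[2])
        if abs(np.arccos(n[2])-.611)>.15: continue
        m=abs((P-a)@n)<.0025
        if best is None or m.sum()>best.sum(): best=m
    Q=P[best];q=Q.mean(0);n=np.linalg.svd(Q-q)[2][2];n*=np.sign(n[2])
    print(nm,c,len(P),len(Q),q.round(4),'n',n.round(3),'tilt',np.degrees(np.arccos(n[2])).round(1),'az',np.degrees(np.arctan2(-n[1],-n[0])).round(1))
E
python3 plates.py | sed -n '/--/,$p'
```

```text
T tall 157 [ 0.6211 -0.1116  0.1543] (array([ 0.6206, -0.1119]), array([0.0365, 0.0375]), 78.46)
T low 181 [ 0.597  -0.2581  0.1003] (array([ 0.5983, -0.2589]), array([0.0403, 0.0398]), 80.61)
T shelf 1165 [ 0.4429 -0.026   0.0455] (array([ 0.4432, -0.0254]), array([0.2002, 0.0601]), 80.81)
T deck 6016 [ 0.6628 -0.2017  0.0245] (array([ 0.6635, -0.2044]), array([0.3671, 0.3755]), 4.0)
T board 1915 [0.6234 0.3065 0.2188] (array([0.6352, 0.3073]), array([0.0813, 0.3753]), 11.72)
T jar 103 [ 0.4001 -0.3487  0.0944] (array([ 0.3988, -0.3434]), array([0.0581, 0.0593]), 0.03)
T bl 170 [ 0.734  -0.1562  0.0924] (array([ 0.7347, -0.1569]), array([0.0398, 0.0408]), 82.18)
T br 208 [ 0.7093 -0.3145  0.1081] (array([ 0.7126, -0.316 ]), array([0.0406, 0.0416]), 82.06)
S tall 171 [ 0.6209 -0.1185  0.1566] (array([ 0.6233, -0.1122]), array([0.0438, 0.0394]), 81.15)
S low 248 [ 0.5985 -0.2679  0.1019] (array([ 0.6016, -0.2605]), array([0.0444, 0.0396]), 84.24)
S shelf 878 [ 0.4398 -0.0357  0.0481] (array([ 0.4305, -0.0203]), array([0.2077, 0.0848]), 80.07)
S deck 5393 [ 0.6602 -0.2464  0.0274] (arr
[... 1986 characters left out ...]
 385 246 [0.5836 0.1753 0.1186] n [-0.561 -0.11   0.821] tilt 34.8 az 11.1
S (0.585, 0.17) 418 163 [0.5839 0.175  0.1194] n [-0.512 -0.137  0.848] tilt 32.0 az 14.9
T (0.575, 0.26) 369 263 [0.5759 0.2569 0.0936] n [-0.583 -0.134  0.801] tilt 36.7 az 12.9
S (0.575, 0.26) 213 148 [0.577  0.2584 0.0958] n [-0.553 -0.084  0.829] tilt 34.0 az 8.7
T (0.555, 0.32) 364 223 [0.5535 0.3277 0.1095] n [-0.574 -0.094  0.814] tilt 35.5 az 9.3
S (0.555, 0.32) 316 124 [0.5536 0.3255 0.1126] n [-0.57  -0.109  0.814] tilt 35.5 az 10.8
T (0.545, 0.4) 372 247 [0.5449 0.4064 0.1028] n [-0.541 -0.123  0.832] tilt 33.7 az 12.9
S (0.545, 0.4) 215 116 [0.5466 0.4054 0.1053] n [-0.552 -0.196  0.811] tilt 35.8 az 19.5
```

```bash
cat > go.py <<'E'
import sys
from h import *
d=np.radians
def down(yaw): return Rn.from_euler('z',yaw,True)*Rn.from_euler('x',180,True)
ry=12.; org=np.array([.5788,.2953,0]); Rr=Rn.from_euler('z',ry,True)
slope=Rr*Rn.from_euler('y',-35,True)          # x up slope, z normal
tilt=slope*Rn.from_euler('z',180,True)*Rn.from_euler('x',180,True)
def plate(y,h,back=0): return (org+Rr.apply([0,y,.085])+slope.apply([0,0,h+back]), tilt)
DY=-8.8; low=np.array([.599,-.2595]); mid=np.array([.6105,-.186])
def go(pos,R,label=''):
    o=telemetry.get_obs(); C=Rn.from_euler('xyz',o['eef_rot']); p=np.array(o['ee_pos'])
    rv=(C.inv()*R).as_rotvec()/(np.pi/2)
    print(label,'target',np.round(pos,4),'now',p.round(4),'w',round(o['grip_width'],4),'t',round(o['time_s'],2))
    print('  rot units',rv.round(4),'shift(after rot)',(R.inv().apply(pos-p)/.1).round(3),'shift(now)',(C.inv().apply(pos-p)/.1).round(3))
E
python3 - <<'E'
from meas import *
from go import *
X=A
m=(X[:,0]>0)&(X[:,0]<.6)&(X[:,1]>.47)&(X[:,1]<.9)&(X[:,2]>.1)
P=X[m];print('obst',len(P),P.min(0),P.max(0),np.median(P,0))
go(*plate(-.039,.008,.1),'A pre'); go(*plate(-.039,.008),'A'); go(*plate(-.117,.025,.1),'D pre')
E
```

```text
T tall 157 [ 0.6211 -0.1116  0.1543] (array([ 0.6206, -0.1119]), array([0.0365, 0.0375]), 78.46)
T low 181 [ 0.597  -0.2581  0.1003] (array([ 0.5983, -0.2589]), array([0.0403, 0.0398]), 80.61)
T shelf 1165 [ 0.4429 -0.026   0.0455] (array([ 0.4432, -0.0254]), array([0.2002, 0.0601]), 80.81)
T deck 6016 [ 0.6628 -0.2017  0.0245] (array([ 0.6635, -0.2044]), array([0.3671, 0.3755]), 4.0)
T board 1915 [0.6234 0.3065 0.2188] (array([0.6352, 0.3073]), array([0.0813, 0.3753]), 11.72)
T jar 103 [ 0.4001 -0.3487  0.0944] (array([ 0.3988, -0.3434]), array([0.0581, 0.0593]), 0.03)
T bl 170 [ 0.734  -0.1562  0.0924] (array([ 0.7347, -0.1569]), array([0.0398, 0.0408]), 82.18)
T br 208 [ 0.7093 -0.3145  0.1081] (array([ 0.7126, -0.316 ]), array([0.0406, 0.0416]), 82.06)
S tall 171 [ 0.6209 -0.1185  0.1566] (array([ 0.6233, -0.1122]), array([0.0438, 0.0394]), 81.15)
S low 248 [ 0.5985 -0.2679  0.1019] (array([ 0.6016, -0.2605]), array([0.0444, 0.0396]), 84.24)
S shelf 878 [ 0.4398 -0.0357  0.0481] (array([ 0.4305, -0.0203]), array([0.2077, 0.0848]), 80.07)
S deck 5393 [ 0.6602 -0.2464  0.0274] (arr
[... 415 characters left out ...]
, 0.0409]), 80.03)
obst 10739 [0.0623007  0.47000902 0.1000066 ] [0.5999682  0.78578486 0.53252208] [0.34858437 0.56407397 0.20428387]
A pre target [0.5263 0.2443 0.1735] now [0.1817 0.5191 0.2224] w 0.0937 t 1.3
  rot units [-0.1062 -0.379  -0.3368] shift(after rot) [-2.012 -3.405  2.007] shift(now) [-4.16  -1.455  0.49 ]
A target [0.5824 0.2562 0.0916] now [0.1817 0.5191 0.2224] w 0.0937 t 1.3
  rot units [-0.1062 -0.379  -0.3368] shift(after rot) [-2.012 -3.405  3.007] shift(now) [-4.651 -1.157  1.309]
D pre target [0.533  0.166  0.1874] now [0.1817 0.5191 0.2224] w 0.0937 t 1.3
  rot units [-0.1062 -0.379  -0.3368] shift(after rot) [-2.012 -4.185  1.837] shift(now) [-4.482 -2.172  0.35 ]
```

>>> step_arm(plan=[{"dx": -0.1, "dy": -0.45, "dz": -0.1, "claw": 0.32}, {"dx": -0.1, "dy": -0.45, "dz": -0.1, "claw": 0.32}, {"dx": -0.1, "dy": -0.45, "dz": -0.1, "claw": 0.32}, {"dx": -0.1, "dy": -0.45, "dz": -0.1, "claw": 0.32}, {"rx": -0.0177, "ry": -0.0632, "rz": -0.0561, "claw": 0.32}, {"rx": -0.0177, "ry": -0.0632, "rz": -0.0561, "claw": 0.32}, {"rx": -0.0177, "ry": -0.0632, "rz": -0.0561, "claw": 0.32}, {"rx": -0.0177, "ry": -0.0632, "rz": -0.0561, "claw": 0.32}, {"rx": -0.0177, "ry": -0.0632, "rz": -0.0561, "claw": 0.32}, {"rx": -0.0177, "ry": -0.0632, "rz": -0.0561, "claw": 0.32}], grip_force=25)

```text
$.plan[0]: bad value
```

```bash
python3 -c "
from go import *
go(*plate(-.039,.008,.1),'A pre')"
```

```text
A pre target [0.5263 0.2443 0.1735] now [0.1817 0.5191 0.2224] w 0.0937 t 1.3
  rot units [-0.1062 -0.379  -0.3368] shift(after rot) [-2.012 -3.405  2.007] shift(now) [-4.16  -1.455  0.49 ]
```

Perhaps every field is required in each row.

>>> step_arm(plan=[{"dx": -0.1, "dy": -0.45, "dz": -0.1, "rx": 0, "ry": 0, "rz": 0, "claw": 0.32}, {"dx": -0.1, "dy": -0.45, "dz": -0.1, "rx": 0, "ry": 0, "rz": 0, "claw": 0.32}, {"dx": -0.1, "dy": -0.45, "dz": -0.1, "rx": 0, "ry": 0, "rz": 0, "claw": 0.32}, {"dx": -0.1, "dy": -0.45, "dz": -0.1, "rx": 0, "ry": 0, "rz": 0, "claw": 0.32}, {"dx": 0, "dy": 0, "dz": 0, "rx": -0.0177, "ry": -0.0632, "rz": -0.0561, "claw": 0.32}, {"dx": 0, "dy": 0, "dz": 0, "rx": -0.0177, "ry": -0.0632, "rz": -0.0561, "claw": 0.32}, {"dx": 0, "dy": 0, "dz": 0, "rx": -0.0177, "ry": -0.0632, "rz": -0.0561, "claw": 0.32}, {"dx": 0, "dy": 0, "dz": 0, "rx": -0.0177, "ry": -0.0632, "rz": -0.0561, "claw": 0.32}, {"dx": 0, "dy": 0, "dz": 0, "rx": -0.0177, "ry": -0.0632, "rz": -0.0561, "claw": 0.32}, {"dx": 0, "dy": 0, "dz": 0, "rx": -0.0177, "ry": -0.0632, "rz": -0.0561, "claw": 0.32}], grip_force=25)

```text
time_s: 2.3
ee_pos: [0.1598, 0.3363, 0.2629]
eef_rot: [3.142, 0.615, -2.928]
force: [1.0, -0.9, -0.0]
grip_width: 0.0639
grip_force: 0.0
```

```bash
python3 -c "
from go import *
go(*plate(-.039,.008,.1),'A pre')"
```

```text
A pre target [0.5263 0.2443 0.1735] now [0.1598 0.3363 0.2629] w 0.0639 t 2.3
  rot units [0.0015 0.0028 0.0021] shift(after rot) [-2.267 -1.662  2.679] shift(now) [-2.249 -1.675  2.685]
```

>>> step_arm(plan=[{"dx": -0.283, "dy": -0.208, "dz": 0.335, "rx": 0.0015, "ry": 0.0028, "rz": 0.002, "claw": 0.32}, {"dx": -0.283, "dy": -0.208, "dz": 0.335, "rx": 0, "ry": 0, "rz": 0, "claw": 0.32}, {"dx": -0.283, "dy": -0.208, "dz": 0.335, "rx": 0, "ry": 0, "rz": 0, "claw": 0.32}, {"dx": -0.283, "dy": -0.208, "dz": 0.335, "rx": 0, "ry": 0, "rz": 0, "claw": 0.32}, {"dx": -0.283, "dy": -0.208, "dz": 0.335, "rx": 0, "ry": 0, "rz": 0, "claw": 0.32}, {"dx": -0.283, "dy": -0.208, "dz": 0.335, "rx": 0, "ry": 0, "rz": 0, "claw": 0.32}, {"dx": -0.283, "dy": -0.208, "dz": 0.335, "rx": 0, "ry": 0, "rz": 0, "claw": 0.32}, {"dx": -0.283, "dy": -0.208, "dz": 0.335, "rx": 0, "ry": 0, "rz": 0, "claw": 0.32}, {"dx": 0, "dy": 0, "dz": 0, "rx": 0, "ry": 0, "rz": 0, "claw": 0.32}])

```text
time_s: 3.2
ee_pos: [0.5281, 0.2404, 0.1696]
eef_rot: [-3.141, 0.604, -2.939]
force: [-0.3, -0.2, -0.6]
grip_width: 0.064
grip_force: 0.0
```

```bash
python3 -c "
from go import *
go(*plate(-.039,.008,.1),'A pre')
go(*plate(-.039,.008),'A')
p=shot('wrist');save(p,'w1.png');W=cloud(p)
# in slope frame
L=slope.inv().apply(W.reshape(-1,3)-org-Rr.apply([0,0,.085]))
for nm,y in (('A',-39),('D',-117),('C',39)):
    for t in (14,22,32,40):
        m=(abs(L[:,1]*1e3-y)<39)&(abs(L[:,2]*1e3-t)<3)&(abs(L[:,0])<.06)
        if m.sum()>400:
            Q=L[m]*1e3; print(nm,t,m.sum(),'x',np.percentile(Q[:,0],[.5,99.5]).round(1),'y',np.percentile(Q[:,1],[.5,99.5]).round(1),'z',np.median(Q[:,2]).round(1), 'slopes',np.polyfit(Q[:,0],Q[:,2],1)[0].round(3),np.polyfit(Q[:,1],Q[:,2],1)[0].round(3))
"
```

```text
A pre target [0.5263 0.2443 0.1735] now [0.5281 0.2404 0.1696] w 0.064 t 3.2
  rot units [-0.0032 -0.0042 -0.0038] shift(after rot) [-0.015  0.041 -0.037] shift(now) [-0.015  0.041 -0.038]
A target [0.5824 0.2562 0.0916] now [0.5281 0.2404 0.1696] w 0.064 t 3.2
  rot units [-0.0032 -0.0042 -0.0038] shift(after rot) [-0.015  0.041  0.963] shift(now) [-0.021  0.046  0.962]
A 14 5549 x [-45.9  36.6] y [-61.2 -12.1] z 12.7 slopes 0.004 -0.002
D 14 401 x [-48.   13.3] y [-136.8  -91.1] z 11.7 slopes 0.05 0.05
D 40 5326 x [-37.7  35.6] y [-140.1  -91.5] z 38.9 slopes 0.001 -0.004
C 32 5417 x [-36.9  36.3] y [15.  63.6] z 30.4 slopes -0.0 -0.003
```

View pics/w1.png

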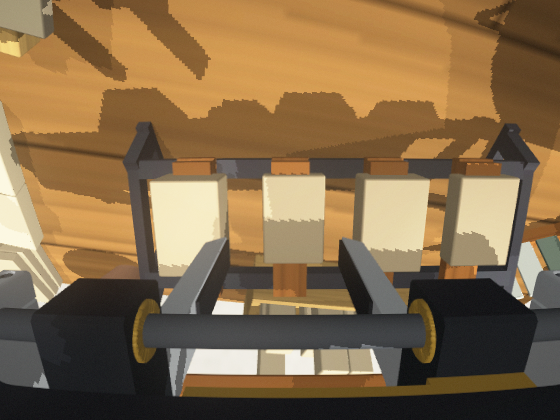

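The wrist view shows plate A centred between the fingers at about (293,220), neighbours clear, and thicknesses confirmed at 14/40/32.

>>> step_arm(plan=[{"dx": -0.02, "dy": 0.055, "dz": 0, "rx": -0.0032, "ry": -0.0042, "rz": -0.0038, "claw": 0.32}, {"dx": 0, "dy": 0, "dz": 0.35, "rx": 0, "ry": 0, "rz": 0, "claw": 0.32}, {"dx": 0, "dy": 0, "dz": 0.35, "rx": 0, "ry": 0, "rz": 0, "claw": 0.32}, {"dx": 0, "dy": 0, "dz": 0.2, "rx": 0, "ry": 0, "rz": 0, "claw": 0.32}, {"dx": 0, "dy": 0, "dz": 0.07, "rx": 0, "ry": 0, "rz": 0, "claw": 0.32}, {"dx": 0, "dy": 0, "dz": 0, "rx": 0, "ry": 0, "rz": 0, "claw": 0.32}, {"dx": 0, "dy": 0, "dz": 0, "rx": 0, "ry": 0, "rz": 0, "claw": 0.7}, {"dx": 0, "dy": 0, "dz": 0, "rx": 0, "ry": 0, "rz": 0, "claw": 0.7}, {"dx": 0, "dy": 0, "dz": 0, "rx": 0, "ry": 0, "rz": 0, "claw": 0.7}])

```text
time_s: 4.15
ee_pos: [0.5798, 0.2606, 0.0951]
eef_rot: [3.14, 0.615, -2.929]
force: [-8.7, -0.9, 8.6]
grip_width: 0.0501
grip_force: 25.0
```

```bash
python3 -c "
from go import *
go(*plate(-.0375,.0075),'A')
f=down(180+DY)
go(np.r_[low,.21],f,'over low')
print(telemetry.get_obs()['grip_force'],telemetry.get_obs()['force'])"
```

```text
A target [0.5824 0.2577 0.0911] now [0.5798 0.2606 0.0951] w 0.0501 t 4.15
  rot units [0.002  0.0027 0.0017] shift(after rot) [ 0.007 -0.033  0.043] shift(now) [ 0.007 -0.033  0.043]
over low target [ 0.599  -0.2595  0.21  ] now [0.5798 0.2606 0.0951] w 0.0501 t 4.15
  rot units [0.0725 0.387  0.226 ] shift(after rot) [-0.985 -5.11  -1.149] shift(now) [ 0.081 -5.122 -1.471]
25.002033412456512 [-8.70762279 -0.92572279  8.64550736]
```

>>> step_arm(plan=[{"dx": 0, "dy": 0, "dz": -0.15, "rx": 0, "ry": 0, "rz": 0, "claw": 0.7}, {"dx": 0, "dy": 0, "dz": -0.3, "rx": 0, "ry": 0, "rz": 0, "claw": 0.7}, {"dx": 0, "dy": 0, "dz": -0.4, "rx": 0, "ry": 0, "rz": 0, "claw": 0.7}, {"dx": 0, "dy": 0, "dz": -0.4, "rx": 0, "ry": 0, "rz": 0, "claw": 0.7}, {"dx": 0, "dy": 0, "dz": 0, "rx": 0.012, "ry": 0.0645, "rz": 0.0375, "claw": 0.7}, {"dx": 0, "dy": 0, "dz": 0, "rx": 0.012, "ry": 0.0645, "rz": 0.0375, "claw": 0.7}, {"dx": 0, "dy": 0, "dz": 0, "rx": 0.012, "ry": 0.0645, "rz": 0.0375, "claw": 0.7}, {"dx": 0, "dy": 0, "dz": 0, "rx": 0.012, "ry": 0.0645, "rz": 0.0375, "claw": 0.7}, {"dx": 0, "dy": 0, "dz": 0, "rx": 0.012, "ry": 0.0645, "rz": 0.0375, "claw": 0.7}, {"dx": 0, "dy": 0, "dz": 0, "rx": 0.012, "ry": 0.0645, "rz": 0.0375, "claw": 0.7}])

```text
time_s: 5.15
ee_pos: [0.5093, 0.2452, 0.1968]
eef_rot: [-3.141, -0.005, 2.988]
force: [-1.4, -0.1, -1.1]
grip_width: 0.0496
grip_force: 25.0
```

```bash
python3 -c "
from go import *
f=down(180+DY)
go(np.r_[low,.21],f,'over low')
go(np.r_[low,.113],f,'low')
print(telemetry.get_obs()['grip_force'],telemetry.get_obs()['force'])"
```

```text
over low target [ 0.599  -0.2595  0.21  ] now [0.5093 0.2452 0.1968] w 0.0496 t 5.15
  rot units [-0.0005 -0.003  -0.0001] shift(after rot) [-1.658 -4.85  -0.132] shift(now) [-1.659 -4.85  -0.136]
low target [ 0.599  -0.2595  0.113 ] now [0.5093 0.2452 0.1968] w 0.0496 t 5.15
  rot units [-0.0005 -0.003  -0.0001] shift(after rot) [-1.658 -4.85   0.838] shift(now) [-1.663 -4.849  0.834]
24.996508061885834 [-1.43797499 -0.05131901 -1.14198847]
```

>>> step_arm(plan=[{"dx": -0.15, "dy": -0.44, "dz": -0.02, "rx": 0, "ry": -0.003, "rz": 0, "claw": 0.7}, {"dx": -0.15, "dy": -0.44, "dz": -0.02, "rx": 0, "ry": 0, "rz": 0, "claw": 0.7}, {"dx": -0.15, "dy": -0.44, "dz": -0.02, "rx": 0, "ry": 0, "rz": 0, "claw": 0.7}, {"dx": -0.15, "dy": -0.44, "dz": -0.02, "rx": 0, "ry": 0, "rz": 0, "claw": 0.7}, {"dx": -0.15, "dy": -0.44, "dz": -0.02, "rx": 0, "ry": 0, "rz": 0, "claw": 0.7}, {"dx": -0.15, "dy": -0.44, "dz": -0.02, "rx": 0, "ry": 0, "rz": 0, "claw": 0.7}, {"dx": -0.15, "dy": -0.44, "dz": 0, "rx": 0, "ry": 0, "rz": 0, "claw": 0.7}, {"dx": -0.15, "dy": -0.44, "dz": 0, "rx": 0, "ry": 0, "rz": 0, "claw": 0.7}, {"dx": -0.15, "dy": -0.44, "dz": 0, "rx": 0, "ry": 0, "rz": 0, "claw": 0.7}, {"dx": -0.15, "dy": -0.44, "dz": 0, "rx": 0, "ry": 0, "rz": 0, "claw": 0.7}])

```text
time_s: 6.15
ee_pos: [0.591, -0.2145, 0.2092]
eef_rot: [-3.141, 0.004, 2.99]
force: [0.6, 1.3, -0.1]
grip_width: 0.0496
grip_force: 25.0
```

>>> step_arm(plan=[{"dx": -0.15, "dy": -0.44, "dz": 0, "rx": 0, "ry": 0, "rz": 0, "claw": 0.7}, {"dx": 0, "dy": 0, "dz": 0, "rx": 0, "ry": 0, "rz": 0, "claw": 0.7}, {"dx": 0, "dy": 0, "dz": 0, "rx": 0, "ry": 0, "rz": 0, "claw": 0.7}])

```text
time_s: 6.45
ee_pos: [0.5989, -0.2589, 0.2086]
eef_rot: [-3.141, 0.003, 2.988]
force: [-0.7, 0.2, -1.2]
grip_width: 0.0497
grip_force: 25.0
```

```bash
python3 -c "
from go import *
f=down(180+DY)
go(np.r_[low,.113],f,'low')
print(telemetry.get_obs()['grip_force'],telemetry.get_obs()['force'])
p=shot('wrist');save(p,'w2.png')"
```

```text
low target [ 0.599  -0.2595  0.113 ] now [ 0.5989 -0.2589  0.2086] w 0.0497 t 6.45
  rot units [-0.0003  0.0019  0.0001] shift(after rot) [-0.002 -0.006  0.956] shift(now) [ 0.001 -0.006  0.956]
24.99785006046295 [-0.74626115  0.21729329 -1.224455  ]
```

View pics/w2.png

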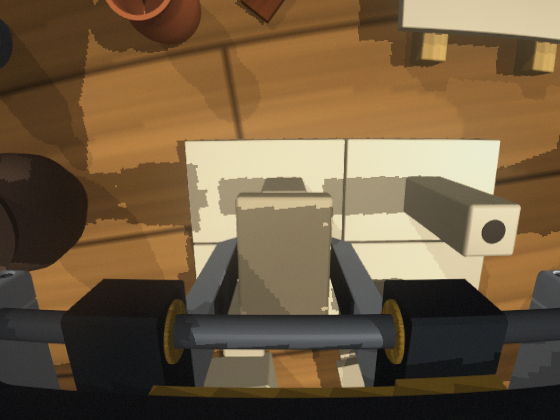

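The plate is held flat, right over the low post, which peeks out at (285,185). Lowering.

>>> step_arm(plan=[{"dx": 0, "dy": -0.006, "dz": 0.3, "rx": 0, "ry": 0.002, "rz": 0, "claw": 0.7}, {"dx": 0, "dy": 0, "dz": 0.3, "rx": 0, "ry": 0, "rz": 0, "claw": 0.7}, {"dx": 0, "dy": 0, "dz": 0.2, "rx": 0, "ry": 0, "rz": 0, "claw": 0.7}, {"dx": 0, "dy": 0, "dz": 0.1, "rx": 0, "ry": 0, "rz": 0, "claw": 0.7}, {"dx": 0, "dy": 0, "dz": 0.04, "rx": 0, "ry": 0, "rz": 0, "claw": 0.7}, {"dx": 0, "dy": 0, "dz": 0, "rx": 0, "ry": 0, "rz": 0, "claw": 0.7}, {"dx": 0, "dy": 0, "dz": 0, "rx": 0, "ry": 0, "rz": 0, "claw": 0.7}])

```text
time_s: 7.2
ee_pos: [0.5998, -0.2591, 0.116]
eef_rot: [-3.14, 0.002, 2.99]
force: [0.0, 0.5, -0.8]
grip_width: 0.0497
grip_force: 25.0
```

>>> step_arm(plan=[{"dx": 0, "dy": 0, "dz": 0.015, "rx": 0, "ry": 0, "rz": 0, "claw": 0.7}, {"dx": 0, "dy": 0, "dz": 0.015, "rx": 0, "ry": 0, "rz": 0, "claw": 0.7}, {"dx": 0, "dy": 0, "dz": 0.01, "rx": 0, "ry": 0, "rz": 0, "claw": 0.7}, {"dx": 0, "dy": 0, "dz": 0, "rx": 0, "ry": 0, "rz": 0, "claw": 0.7}])

```text
time_s: 7.6
ee_pos: [0.6, -0.2594, 0.114]
eef_rot: [-3.14, 0.003, 2.989]
force: [-7.8, 4.0, 21.1]
grip_width: 0.0501
grip_force: 25.0
```

>>> step_arm(plan=[{"dx": 0, "dy": 0, "dz": -0.015, "rx": 0, "ry": 0, "rz": 0, "claw": 0.7}, {"dx": 0, "dy": 0, "dz": 0, "rx": 0, "ry": 0, "rz": 0, "claw": 0.32}, {"dx": 0, "dy": 0, "dz": 0, "rx": 0, "ry": 0, "rz": 0, "claw": 0.32}, {"dx": 0, "dy": 0, "dz": -0.15, "rx": 0, "ry": 0, "rz": 0, "claw": 0.32}, {"dx": 0, "dy": 0, "dz": -0.4, "rx": 0, "ry": 0, "rz": 0, "claw": 0.32}, {"dx": 0, "dy": 0, "dz": -0.45, "rx": 0, "ry": 0, "rz": 0, "claw": 0.32}, {"dx": 0, "dy": 0, "dz": 0, "rx": 0, "ry": 0, "rz": 0, "claw": 0.32}])

```text
time_s: 8.3
ee_pos: [0.601, -0.2599, 0.2201]
eef_rot: [-3.137, 0.01, 2.989]
force: [-0.1, -0.2, 0.6]
grip_width: 0.064
grip_force: 0.0
```

```bash
python3 -c "
from go import *
p=shot('wrist');save(p,'w3.png');W=cloud(p).reshape(-1,3)
m=(np.hypot(W[:,0]-.599,W[:,1]+.2595)<.06)&(abs(W[:,2]-.115)<.006);Q=W[m]
print(m.sum(),Q.mean(0),cv2.minAreaRect(Q[:,:2].astype(np.float32)))
m=(np.hypot(W[:,0]-.621,W[:,1]+.112)<.04)&(abs(W[:,2]-.155)<.006);Q=W[m]
print(m.sum(),Q.mean(0),cv2.minAreaRect(Q[:,:2].astype(np.float32)))
go(*plate(-.116,.024,.1),'D pre')"
```

```text
5033 [ 0.5978769  -0.26017253  0.11434328] ((0.5994704961776733, -0.26049232482910156), (0.050181638449430466, 0.07428087294101715), 81.3615493774414)
2640 [ 0.61917748 -0.11363399  0.15388998] ((0.6205354332923889, -0.11206365376710892), (0.04024282470345497, 0.0398268960416317), 82.2840576171875)
D pre target [0.5333 0.167  0.1866] now [ 0.6002 -0.2595  0.2165] w 0.0638 t 8.35
  rot units [-0.0727 -0.381  -0.2221] shift(after rot) [-0.019  4.312  0.378] shift(now) [1.309 4.116 0.279]
```

>>> step_arm(plan=[{"dx": 0.145, "dy": 0.457, "dz": -0.02, "rx": 0, "ry": 0, "rz": 0, "claw": 0.32}, {"dx": 0.145, "dy": 0.457, "dz": 0, "rx": 0, "ry": 0, "rz": 0, "claw": 0.32}, {"dx": 0.145, "dy": 0.457, "dz": 0, "rx": 0, "ry": 0, "rz": 0, "claw": 0.32}, {"dx": 0.145, "dy": 0.457, "dz": 0, "rx": 0, "ry": 0, "rz": 0, "claw": 0.32}, {"dx": 0.145, "dy": 0.457, "dz": 0, "rx": 0, "ry": 0, "rz": 0, "claw": 0.32}, {"dx": 0.145, "dy": 0.457, "dz": 0, "rx": 0, "ry": 0, "rz": 0, "claw": 0.32}, {"dx": 0.145, "dy": 0.457, "dz": 0, "rx": 0, "ry": 0, "rz": 0, "claw": 0.32}, {"dx": 0.145, "dy": 0.457, "dz": 0, "rx": 0, "ry": 0, "rz": 0, "claw": 0.32}, {"dx": 0.145, "dy": 0.457, "dz": 0, "rx": 0, "ry": 0, "rz": 0, "claw": 0.32}])

```text
time_s: 9.25
ee_pos: [0.5317, 0.169, 0.2135]
eef_rot: [-3.14, -0.001, 2.989]
force: [0.7, -0.6, 0.5]
grip_width: 0.064
grip_force: 0.0
```

>>> step_arm(plan=[{"dx": 0, "dy": 0, "dz": 0, "rx": -0.012, "ry": -0.0635, "rz": -0.037, "claw": 0.32}, {"dx": 0, "dy": 0, "dz": 0, "rx": -0.012, "ry": -0.0635, "rz": -0.037, "claw": 0.32}, {"dx": 0, "dy": 0, "dz": 0, "rx": -0.012, "ry": -0.0635, "rz": -0.037, "claw": 0.32}, {"dx": 0, "dy": 0, "dz": 0, "rx": -0.012, "ry": -0.0635, "rz": -0.037, "claw": 0.32}, {"dx": 0, "dy": 0, "dz": 0, "rx": -0.012, "ry": -0.0635, "rz": -0.037, "claw": 0.32}, {"dx": 0, "dy": 0, "dz": 0, "rx": -0.012, "ry": -0.0635, "rz": -0.037, "claw": 0.32}, {"dx": 0, "dy": 0, "dz": 0, "rx": 0, "ry": 0, "rz": 0, "claw": 0.32}])

```text
time_s: 9.95
ee_pos: [0.5311, 0.1668, 0.2124]
eef_rot: [3.138, 0.604, -2.934]
force: [0.3, -0.3, -1.3]
grip_width: 0.064
grip_force: 0.0
```

```bash
python3 -c "
from go import *
go(*plate(-.116,.024,.05),'D pre')
go(*plate(-.116,.024),'D')"
```

```text
D pre target [0.5614 0.173  0.1456] now [0.5311 0.1668 0.2124] w 0.064 t 9.95
  rot units [ 0.0015 -0.0042 -0.0008] shift(after rot) [ 0.129 -0.002  0.725] shift(now) [ 0.125 -0.004  0.725]
D target [0.5895 0.179  0.1047] now [0.5311 0.1668 0.2124] w 0.064 t 9.95
  rot units [ 0.0015 -0.0042 -0.0008] shift(after rot) [ 0.129 -0.002  1.225] shift(now) [ 0.121 -0.005  1.225]
```

>>> step_arm(plan=[{"dx": 0.135, "dy": -0.002, "dz": 0.1, "rx": 0.0015, "ry": -0.0042, "rz": -0.0008, "claw": 0.32}, {"dx": 0, "dy": 0, "dz": 0.35, "rx": 0, "ry": 0, "rz": 0, "claw": 0.32}, {"dx": 0, "dy": 0, "dz": 0.35, "rx": 0, "ry": 0, "rz": 0, "claw": 0.32}, {"dx": 0, "dy": 0, "dz": 0.3, "rx": 0, "ry": 0, "rz": 0, "claw": 0.32}, {"dx": 0, "dy": 0, "dz": 0.12, "rx": 0, "ry": 0, "rz": 0, "claw": 0.32}, {"dx": 0, "dy": 0, "dz": 0, "rx": 0, "ry": 0, "rz": 0, "claw": 0.32}, {"dx": 0, "dy": 0, "dz": 0, "rx": 0, "ry": 0, "rz": 0, "claw": 0.7}, {"dx": 0, "dy": 0, "dz": 0, "rx": 0, "ry": 0, "rz": 0, "claw": 0.7}, {"dx": 0, "dy": 0, "dz": 0, "rx": 0, "ry": 0, "rz": 0, "claw": 0.7}])

```text
time_s: 10.85
ee_pos: [0.5904, 0.1795, 0.1073]
eef_rot: [3.141, 0.613, -2.934]
force: [-0.7, 0.8, 0.9]
grip_width: 0.0498
grip_force: 25.0
```

```bash
python3 -c "
from go import *
go(*plate(-.116,.024),'D')
go(np.r_[.599,-.2603,.22],down(180+DY),'over low')"
```

```text
D target [0.5895 0.179  0.1047] now [0.5904 0.1795 0.1073] w 0.0498 t 10.85
  rot units [-0.0001  0.0015 -0.0008] shift(after rot) [ 0.024 -0.003  0.015] shift(now) [ 0.024 -0.003  0.015]
over low target [ 0.599  -0.2603  0.22  ] now [0.5904 0.1795 0.1073] w 0.0498 t 10.85
  rot units [0.071  0.3859 0.223 ] shift(after rot) [-0.757 -4.333 -1.127] shift(now) [ 0.025 -4.319 -1.4  ]
```

>>> step_arm(plan=[{"dx": 0, "dy": 0, "dz": -0.15, "rx": 0, "ry": 0, "rz": 0, "claw": 0.7}, {"dx": 0, "dy": 0, "dz": -0.35, "rx": 0, "ry": 0, "rz": 0, "claw": 0.7}, {"dx": 0, "dy": 0, "dz": -0.45, "rx": 0, "ry": 0, "rz": 0, "claw": 0.7}, {"dx": 0, "dy": 0, "dz": -0.45, "rx": 0, "ry": 0, "rz": 0, "claw": 0.7}, {"dx": 0, "dy": 0, "dz": 0, "rx": 0.0118, "ry": 0.0643, "rz": 0.0372, "claw": 0.7}, {"dx": 0, "dy": 0, "dz": 0, "rx": 0.0118, "ry": 0.0643, "rz": 0.0372, "claw": 0.7}, {"dx": 0, "dy": 0, "dz": 0, "rx": 0.0118, "ry": 0.0643, "rz": 0.0372, "claw": 0.7}, {"dx": 0, "dy": 0, "dz": 0, "rx": 0.0118, "ry": 0.0643, "rz": 0.0372, "claw": 0.7}, {"dx": 0, "dy": 0, "dz": 0, "rx": 0.0118, "ry": 0.0643, "rz": 0.0372, "claw": 0.7}, {"dx": 0, "dy": 0, "dz": 0, "rx": 0.0118, "ry": 0.0643, "rz": 0.0372, "claw": 0.7}])

```text
time_s: 11.85
ee_pos: [0.5112, 0.1627, 0.2216]
eef_rot: [-3.141, -0.004, 2.986]
force: [-0.5, -0.6, -3.3]
grip_width: 0.0497
grip_force: 25.0
```

```bash
python3 -c "
from go import *
go(np.r_[.601,-.260,.22],down(180+DY),'over low')"
```

```text
over low target [ 0.601 -0.26   0.22 ] now [0.5112 0.1627 0.2216] w 0.0497 t 11.85
  rot units [-0.0005 -0.0028 -0.0014] shift(after rot) [-1.534 -4.04   0.016] shift(now) [-1.543 -4.037  0.013]
```

>>> step_arm(plan=[{"dx": -0.17, "dy": -0.449, "dz": 0, "rx": -0.0005, "ry": -0.0028, "rz": -0.0014, "claw": 0.7}, {"dx": -0.17, "dy": -0.449, "dz": 0, "rx": 0, "ry": 0, "rz": 0, "claw": 0.7}, {"dx": -0.17, "dy": -0.449, "dz": 0, "rx": 0, "ry": 0, "rz": 0, "claw": 0.7}, {"dx": -0.17, "dy": -0.449, "dz": 0, "rx": 0, "ry": 0, "rz": 0, "claw": 0.7}, {"dx": -0.17, "dy": -0.449, "dz": 0, "rx": 0, "ry": 0, "rz": 0, "claw": 0.7}, {"dx": -0.17, "dy": -0.449, "dz": 0, "rx": 0, "ry": 0, "rz": 0, "claw": 0.7}, {"dx": -0.17, "dy": -0.449, "dz": 0, "rx": 0, "ry": 0, "rz": 0, "claw": 0.7}, {"dx": -0.17, "dy": -0.449, "dz": 0, "rx": 0, "ry": 0, "rz": 0, "claw": 0.7}, {"dx": -0.17, "dy": -0.449, "dz": 0, "rx": 0, "ry": 0, "rz": 0, "claw": 0.7}, {"dx": 0, "dy": 0, "dz": 0, "rx": 0, "ry": 0, "rz": 0, "claw": 0.7}])

```text
time_s: 12.85
ee_pos: [0.6012, -0.2649, 0.2201]
eef_rot: [3.141, 0.003, 2.985]
force: [-0.5, 1.4, -4.2]
grip_width: 0.0497
grip_force: 25.0
```

```bash
python3 -c "
from go import *
go(np.r_[.601,-.260,.1425],down(180+DY),'low')"
```

```text
low target [ 0.601  -0.26    0.1425] now [ 0.6012 -0.2649  0.2201] w 0.0497 t 12.85
  rot units [ 0.0001  0.0016 -0.0017] shift(after rot) [0.009 0.048 0.776] shift(now) [0.011 0.048 0.776]
```

>>> step_arm(plan=[{"dx": 0, "dy": 0.03, "dz": 0.25, "rx": 0, "ry": 0.001, "rz": -0.0017, "claw": 0.7}, {"dx": 0, "dy": 0, "dz": 0.25, "rx": 0, "ry": 0, "rz": 0, "claw": 0.7}, {"dx": 0, "dy": 0, "dz": 0.15, "rx": 0, "ry": 0, "rz": 0, "claw": 0.7}, {"dx": 0, "dy": 0, "dz": 0.06, "rx": 0, "ry": 0, "rz": 0, "claw": 0.7}, {"dx": 0, "dy": 0, "dz": 0, "rx": 0, "ry": 0, "rz": 0, "claw": 0.7}, {"dx": 0, "dy": 0, "dz": 0, "rx": 0, "ry": 0, "rz": 0, "claw": 0.7}])

```text
time_s: 13.45
ee_pos: [0.6029, -0.257, 0.1513]
eef_rot: [3.141, 0.004, 2.993]
force: [-0.5, 0.4, -2.5]
grip_width: 0.0498
grip_force: 25.0
```

```bash
python3 -c "
from go import *
go(np.r_[.601,-.260,.1425],down(180+DY),'low')"
```

```text
low target [ 0.601  -0.26    0.1425] now [ 0.6029 -0.257   0.1513] w 0.0498 t 13.45
  rot units [0.0002 0.0023 0.0032] shift(after rot) [ 0.014 -0.032  0.088] shift(now) [ 0.015 -0.032  0.088]
```

>>> step_arm(plan=[{"dx": 0.01, "dy": -0.025, "dz": 0.03, "rx": 0, "ry": 0.001, "rz": 0.001, "claw": 0.7}, {"dx": 0, "dy": 0, "dz": 0.03, "rx": 0, "ry": 0, "rz": 0, "claw": 0.7}, {"dx": 0, "dy": 0, "dz": 0.02, "rx": 0, "ry": 0, "rz": 0, "claw": 0.7}, {"dx": 0, "dy": 0, "dz": 0.01, "rx": 0, "ry": 0, "rz": 0, "claw": 0.7}, {"dx": 0, "dy": 0, "dz": 0, "rx": 0, "ry": 0, "rz": 0, "claw": 0.7}])

```text
time_s: 13.95
ee_pos: [0.6012, -0.2593, 0.1417]
eef_rot: [3.141, 0.001, 2.991]
force: [-2.1, -0.2, 4.1]
grip_width: 0.0495
grip_force: 25.0
```

Contact (force went from about −3 to +4 N). Releasing and lifting.

>>> step_arm(plan=[{"dx": 0, "dy": 0, "dz": 0, "rx": 0, "ry": 0, "rz": 0, "claw": 0.32}, {"dx": 0, "dy": 0, "dz": 0, "rx": 0, "ry": 0, "rz": 0, "claw": 0.32}, {"dx": 0, "dy": 0, "dz": -0.15, "rx": 0, "ry": 0, "rz": 0, "claw": 0.32}, {"dx": 0, "dy": 0, "dz": -0.4, "rx": 0, "ry": 0, "rz": 0, "claw": 0.32}, {"dx": 0, "dy": 0, "dz": -0.4, "rx": 0, "ry": 0, "rz": 0, "claw": 0.32}, {"dx": 0, "dy": 0, "dz": 0, "rx": 0, "ry": 0, "rz": 0, "claw": 0.0}])

```text
time_s: 14.55
ee_pos: [0.6026, -0.26, 0.2436]
eef_rot: [-3.139, 0.01, 2.991]
force: [-0.1, -0.2, 0.5]
grip_width: 0.0689
grip_force: 0.0
```

```bash
python3 -c "
from go import *
p=shot('wrist');W=cloud(p).reshape(-1,3)
for c,z in (((.599,-.26),.155),((.621,-.112),.155),((.443,-.0255),.046)):
  r=.12 if z<.1 else .055
  m=(np.hypot(W[:,0]-c[0],W[:,1]-c[1])<r)&(abs(W[:,2]-z)<.006);Q=W[m]
  if m.sum()>20:print(m.sum(),np.median(Q,0),cv2.minAreaRect(Q[:,:2].astype(np.float32)))
go(np.r_[.443,-.0255,.22],down(90-9),'shelf up')
go(np.r_[.443,-.0255,.22],down(-90-9),'shelf up alt')
print(telemetry.get_obs()['qpos'])"
```

```text
5711 [ 0.59672551 -0.25977154  0.15439713] ((0.5993530750274658, -0.2601092457771301), (0.05022835731506348, 0.07537202537059784), 81.44931030273438)
2279 [ 0.61907254 -0.11369247  0.15408729] ((0.6205834746360779, -0.11216820031404495), (0.04019801691174507, 0.040204353630542755), 81.40449523925781)
6440 [ 0.45142527 -0.03033626  0.044985  ] ((0.4548579454421997, -0.03238166868686676), (0.1908661425113678, 0.04659869894385338), 85.3933334350586)
shelf up target [ 0.443  -0.0255  0.22  ] now [ 0.6019 -0.2597  0.2401] w 0.0727 t 14.6
  rot units [0.0027 0.0038 1.0044] shift(after rot) [ 2.064 -1.936  0.201] shift(now) [1.923 2.078 0.186]
shelf up alt target [ 0.443  -0.0255  0.22  ] now [ 0.6019 -0.2597  0.2401] w 0.0727 t 14.6
  rot units [-0.0038  0.0027 -0.9956] shift(after rot) [-2.064  1.936  0.201] shift(now) [1.923 2.078 0.186]
[-4.63466850e-01  5.27315728e-01  1.16314598e+00  9.07587132e-04
  1.44465959e+00 -1.88417347e+00]
```

>>> step_arm(plan=[{"dx": 0.32, "dy": 0.346, "dz": 0, "rx": 0, "ry": 0, "rz": 0, "claw": 0}, {"dx": 0.32, "dy": 0.346, "dz": 0, "rx": 0, "ry": 0, "rz": 0, "claw": 0}, {"dx": 0.32, "dy": 0.346, "dz": 0, "rx": 0, "ry": 0, "rz": 0, "claw": 0}, {"dx": 0.32, "dy": 0.346, "dz": 0, "rx": 0, "ry": 0, "rz": 0, "claw": 0}, {"dx": 0.32, "dy": 0.346, "dz": 0, "rx": 0, "ry": 0, "rz": 0, "claw": 0}, {"dx": 0.32, "dy": 0.346, "dz": 0, "rx": 0, "ry": 0, "rz": 0, "claw": 0}, {"dx": 0, "dy": 0, "dz": 0, "rx": 0, "ry": 0.004, "rz": 0.084, "claw": 0}, {"dx": 0, "dy": 0, "dz": 0, "rx": 0, "ry": 0, "rz": 0.084, "claw": 0}, {"dx": 0, "dy": 0, "dz": 0, "rx": 0, "ry": 0, "rz": 0.084, "claw": 0}, {"dx": 0, "dy": 0, "dz": 0, "rx": 0, "ry": 0, "rz": 0.084, "claw": 0}])

```text
time_s: 15.6
ee_pos: [0.442, -0.0252, 0.2357]
eef_rot: [-3.139, -0.006, 2.458]
force: [-0.4, 1.0, 0.1]
grip_width: 0.094
grip_force: 0.0
```

>>> step_arm(plan=[{"dx": 0, "dy": 0, "dz": 0, "rx": 0, "ry": 0, "rz": 0.084, "claw": 0}, {"dx": 0, "dy": 0, "dz": 0, "rx": 0, "ry": 0, "rz": 0.084, "claw": 0}, {"dx": 0, "dy": 0, "dz": 0, "rx": 0, "ry": 0, "rz": 0.084, "claw": 0}, {"dx": 0, "dy": 0, "dz": 0, "rx": 0, "ry": 0, "rz": 0.084, "claw": 0}, {"dx": 0, "dy": 0, "dz": 0, "rx": 0, "ry": 0, "rz": 0.084, "claw": 0}, {"dx": 0, "dy": 0, "dz": 0, "rx": 0, "ry": 0, "rz": 0.084, "claw": 0}, {"dx": 0, "dy": 0, "dz": 0, "rx": 0, "ry": 0, "rz": 0.084, "claw": 0}, {"dx": 0, "dy": 0, "dz": 0, "rx": 0, "ry": 0, "rz": 0.08, "claw": 0}, {"dx": 0, "dy": 0, "dz": 0, "rx": 0, "ry": 0, "rz": 0, "claw": 0}])

```text
time_s: 16.5
ee_pos: [0.4421, -0.0253, 0.2357]
eef_rot: [-3.135, -0.001, 1.412]
force: [-0.3, 0.1, -0.4]
grip_width: 0.0937
grip_force: 0.0
```

```bash
python3 -c "
from go import *
p=shot('wrist');save(p,'w4.png');W=cloud(p).reshape(-1,3)
m=(np.hypot(W[:,0]-.443,W[:,1]+.0255)<.12)&(abs(W[:,2]-.046)<.006);Q=W[m]
print(m.sum(),np.median(Q,0),cv2.minAreaRect(Q[:,:2].astype(np.float32)))
go(np.r_[.443,-.0255,.039],down(90-9),'shelf')
"
```

```text
9762 [ 0.44242731 -0.0141474   0.04542612] ((0.44136378169059753, -0.023899883031845093), (0.19944198429584503, 0.060542382299900055), 80.61714935302734)
shelf target [ 0.443  -0.0255  0.039 ] now [ 0.4421 -0.0253  0.2358] w 0.0945 t 16.55
  rot units [-0.0041 -0.0007  0.002 ] shift(after rot) [-1.000e-03  9.000e-03  1.968e+00] shift(now) [-0.003  0.022  1.968]
```

View pics/w4.png

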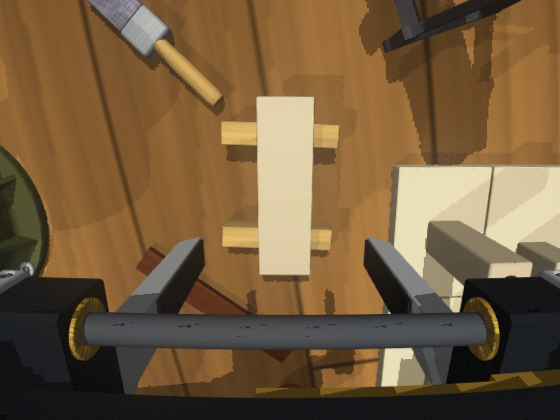

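Shelf seen at (285,185), centred and aligned between the fingers. Descending to grasp.

>>> step_arm(plan=[{"dx": 0.008, "dy": 0.005, "dz": 0.45, "rx": -0.004, "ry": 0, "rz": 0.003, "claw": 0}, {"dx": 0, "dy": 0, "dz": 0.45, "rx": 0, "ry": 0, "rz": 0, "claw": 0}, {"dx": 0, "dy": 0, "dz": 0.45, "rx": 0, "ry": 0, "rz": 0, "claw": 0}, {"dx": 0, "dy": 0, "dz": 0.4, "rx": 0, "ry": 0, "rz": 0, "claw": 0}, {"dx": 0, "dy": 0, "dz": 0.22, "rx": 0, "ry": 0, "rz": 0, "claw": 0}, {"dx": 0, "dy": 0, "dz": 0, "rx": 0, "ry": 0, "rz": 0, "claw": 0}, {"dx": 0, "dy": 0, "dz": 0, "rx": 0, "ry": 0, "rz": 0, "claw": 0.6}, {"dx": 0, "dy": 0, "dz": 0, "rx": 0, "ry": 0, "rz": 0, "claw": 0.6}, {"dx": 0, "dy": 0, "dz": 0, "rx": 0, "ry": 0, "rz": 0, "claw": 0.6}], grip_force=40)

```text
time_s: 17.45
ee_pos: [0.4435, -0.0244, 0.0404]
eef_rot: [3.139, -0.001, 1.41]
force: [0.9, 0.3, -0.7]
grip_width: 0.0738
grip_force: 0.0
```

>>> step_arm(plan=[{"dx": 0, "dy": 0, "dz": 0, "rx": 0, "ry": 0, "rz": 0, "claw": 0.6}, {"dx": 0, "dy": 0, "dz": 0, "rx": 0, "ry": 0, "rz": 0, "claw": 0.6}])

```text
time_s: 17.65
ee_pos: [0.443, -0.0244, 0.0397]
eef_rot: [3.14, -0.001, 1.41]
force: [-4.6, 0.9, 7.6]
grip_width: 0.0592
grip_force: 40.0
```

```bash
python3 -c "
from go import *
go(np.r_[.6095,-.186,.25],down(90-8.5),'mid')
"
```

```text
mid target [ 0.6095 -0.186   0.25  ] now [ 0.443  -0.0244  0.0397] w 0.0592 t 17.65
  rot units [ 0.0009 -0.0007 -0.0081] shift(after rot) [-1.352  1.885 -2.103] shift(now) [-1.326  1.905 -2.102]
```

>>> step_arm(plan=[{"dx": 0, "dy": 0, "dz": -0.2, "rx": 0, "ry": 0, "rz": 0, "claw": 0.6}, {"dx": 0, "dy": 0, "dz": -0.4, "rx": 0, "ry": 0, "rz": 0, "claw": 0.6}, {"dx": 0, "dy": 0, "dz": -0.45, "rx": 0, "ry": 0, "rz": 0, "claw": 0.6}, {"dx": 0, "dy": 0, "dz": -0.45, "rx": 0, "ry": 0, "rz": -0.008, "claw": 0.6}, {"dx": 0, "dy": 0, "dz": -0.45, "rx": 0, "ry": 0, "rz": 0, "claw": 0.6}])

```text
time_s: 18.15
ee_pos: [0.4421, -0.0245, 0.2359]
eef_rot: [3.141, -0.001, 1.423]
force: [0.6, 0.0, -3.6]
grip_width: 0.0597
grip_force: 40.0
```

>>> step_arm(plan=[{"dx": -0.2, "dy": 0.28, "dz": 0, "rx": 0, "ry": 0, "rz": 0, "claw": 0.6}, {"dx": -0.24, "dy": 0.34, "dz": 0, "rx": 0, "ry": 0, "rz": 0, "claw": 0.6}, {"dx": -0.26, "dy": 0.36, "dz": 0, "rx": 0, "ry": 0, "rz": 0, "claw": 0.6}, {"dx": -0.26, "dy": 0.36, "dz": 0, "rx": 0, "ry": 0, "rz": 0, "claw": 0.6}, {"dx": -0.24, "dy": 0.34, "dz": 0, "rx": 0, "ry": 0, "rz": 0, "claw": 0.6}, {"dx": -0.15, "dy": 0.21, "dz": 0, "rx": 0, "ry": 0, "rz": 0, "claw": 0.6}, {"dx": 0, "dy": 0, "dz": 0, "rx": 0, "ry": 0, "rz": 0, "claw": 0.6}, {"dx": 0, "dy": 0, "dz": 0, "rx": 0, "ry": 0, "rz": 0, "claw": 0.6}])

```text
time_s: 18.95
ee_pos: [0.6093, -0.186, 0.2331]
eef_rot: [-3.14, -0.002, 1.422]
force: [0.1, -0.5, -4.4]
grip_width: 0.0594
grip_force: 40.0
```

```bash
python3 -c "
from go import *
go(np.r_[.6095,-.186,.1635],down(90-8.5),'mid')
p=shot('wrist');W=cloud(p).reshape(-1,3); o=telemetry.get_obs()
m=(abs(W[:,2]-(o['ee_pos'][2]+.0063))<.008)&(np.hypot(W[:,0]-.61,W[:,1]+.186)<.12);Q=W[m]
n=np.linalg.svd(Q-Q.mean(0),full_matrices=False)[2][2];print('shelf top',Q.mean(0),cv2.minAreaRect(Q[:,:2].astype(np.float32)),'n',n.round(3))
"
```

```text
mid target [ 0.6095 -0.186   0.1635] now [ 0.6093 -0.186   0.2331] w 0.0594 t 18.95
  rot units [-0.0008 -0.001  -0.0004] shift(after rot) [0.001 0.002 0.696] shift(now) [-0.001  0.003  0.696]
shelf top [ 0.6132436  -0.15670099  0.23874184] ((0.6106675267219543, -0.17501503229141235), (0.1783667802810669, 0.08359816670417786), 81.30349731445312) n [0.002 0.001 1.   ]
```

>>> step_arm(plan=[{"dx": 0, "dy": 0.002, "dz": 0.25, "rx": 0, "ry": 0, "rz": 0, "claw": 0.6}, {"dx": 0, "dy": 0, "dz": 0.22, "rx": 0, "ry": 0, "rz": 0, "claw": 0.6}, {"dx": 0, "dy": 0, "dz": 0.13, "rx": 0, "ry": 0, "rz": 0, "claw": 0.6}, {"dx": 0, "dy": 0, "dz": 0.04, "rx": 0, "ry": 0, "rz": 0, "claw": 0.6}, {"dx": 0, "dy": 0, "dz": 0.02, "rx": 0, "ry": 0, "rz": 0, "claw": 0.6}, {"dx": 0, "dy": 0, "dz": 0.02, "rx": 0, "ry": 0, "rz": 0, "claw": 0.6}, {"dx": 0, "dy": 0, "dz": 0, "rx": 0, "ry": 0, "rz": 0, "claw": 0.6}])

```text
time_s: 19.7
ee_pos: [0.61, -0.186, 0.1667]
eef_rot: [3.14, -0.001, 1.422]
force: [-0.6, 0.5, -3.3]
grip_width: 0.0597
grip_force: 40.0
```

>>> step_arm(plan=[{"dx": 0, "dy": 0, "dz": 0.015, "rx": 0, "ry": 0, "rz": 0, "claw": 0.6}, {"dx": 0, "dy": 0, "dz": 0.01, "rx": 0, "ry": 0, "rz": 0, "claw": 0.6}, {"dx": 0, "dy": 0, "dz": 0.01, "rx": 0, "ry": 0, "rz": 0, "claw": 0.6}, {"dx": 0, "dy": 0, "dz": 0, "rx": 0, "ry": 0, "rz": 0, "claw": 0.6}])

```text
time_s: 20.1
ee_pos: [0.6099, -0.1861, 0.1627]
eef_rot: [3.141, -0.001, 1.422]
force: [-0.6, -0.0, -1.6]
grip_width: 0.0597
grip_force: 40.0
```

>>> step_arm(plan=[{"dx": 0, "dy": 0, "dz": 0.006, "rx": 0, "ry": 0, "rz": 0, "claw": 0.6}, {"dx": 0, "dy": 0, "dz": 0, "rx": 0, "ry": 0, "rz": 0, "claw": 0.6}])

```text
time_s: 20.3
ee_pos: [0.6099, -0.1861, 0.1627]
eef_rot: [3.14, -0.001, 1.422]
force: [-3.9, 1.7, 5.0]
grip_width: 0.0599
grip_force: 40.0
```

>>> step_arm(plan=[{"dx": 0, "dy": 0, "dz": 0, "rx": 0, "ry": 0, "rz": 0, "claw": 0.15}, {"dx": 0, "dy": 0, "dz": 0, "rx": 0, "ry": 0, "rz": 0, "claw": 0.15}, {"dx": 0, "dy": 0, "dz": 0, "rx": 0, "ry": 0, "rz": 0, "claw": 0.15}, {"dx": 0, "dy": 0, "dz": -0.2, "rx": 0, "ry": 0, "rz": 0, "claw": 0.15}, {"dx": 0, "dy": 0, "dz": -0.45, "rx": 0, "ry": 0, "rz": 0, "claw": 0.0}, {"dx": 0, "dy": 0, "dz": -0.45, "rx": 0, "ry": 0, "rz": 0, "claw": 0.0}, {"dx": 0, "dy": 0, "dz": 0, "rx": 0, "ry": 0, "rz": 0, "claw": 0.0}])

```text
time_s: 21.0
ee_pos: [0.6112, -0.1866, 0.2788]
eef_rot: [3.131, 0.001, 1.422]
force: [0.2, 0.5, -0.0]
grip_width: 0.0939
grip_force: 0.0
```

```bash
python3 -c "
from go import *
p=shot('top');W=cloud(p).reshape(-1,3)
p=shot('wrist');V=cloud(p).reshape(-1,3)
for X in (W,V):
  m=(abs(X[:,2]-.169)<.008)&(np.hypot(X[:,0]-.61,X[:,1]+.186)<.13);Q=X[m]
  if len(Q)>10: print('shelf top',Q.mean(0),cv2.minAreaRect(Q[:,:2].astype(np.float32)),'n',np.linalg.svd(Q-Q.mean(0),full_matrices=False)[2][2].round(3))
m=(abs(W[:,2]-.094)<.006)&(np.hypot(W[:,0]-.4,W[:,1]+.344)<.06);Q=W[m];print('jar',m.sum(),cv2.minAreaRect(Q[:,:2].astype(np.float32)))
go(np.r_[.3995,-.343,.24],down(90-8.5),'jar')
print(telemetry.get_obs()['qpos'])
"
```

```text
shelf top [ 0.62072812 -0.14026441  0.16844249] ((0.6100044250488281, -0.1766255795955658), (0.1788172423839569, 0.05686117708683014), 80.77902221679688) n [-0.002 -0.001 -1.   ]
shelf top [ 0.61077192 -0.17708441  0.16837703] ((0.6092954277992249, -0.1858741044998169), (0.19930270314216614, 0.06048886105418205), 81.4105224609375) n [-0.     0.001  1.   ]
jar 102 ((0.39878717064857483, -0.3436148762702942), (0.05809566751122475, 0.0602128729224205), 0.0017273133853450418)
jar target [ 0.3995 -0.343   0.24  ] now [ 0.61   -0.1862  0.2725] w 0.0938 t 21.1
  rot units [ 0.0014 -0.0005 -0.0002] shift(after rot) [-1.862 -1.85   0.325] shift(now) [-1.863 -1.85   0.32 ]
[-3.54165280e-01  4.71715845e-01  1.17095534e+00  1.18837985e-03
  1.49691075e+00 -2.05532392e-01]
```

>>> step_arm(plan=[{"dx": -0.31, "dy": -0.308, "dz": 0, "rx": 0.0014, "ry": 0, "rz": 0, "claw": 0}, {"dx": -0.31, "dy": -0.308, "dz": 0, "rx": 0, "ry": 0, "rz": 0, "claw": 0}, {"dx": -0.31, "dy": -0.308, "dz": 0, "rx": 0, "ry": 0, "rz": 0, "claw": 0}, {"dx": -0.31, "dy": -0.308, "dz": 0, "rx": 0, "ry": 0, "rz": 0, "claw": 0}, {"dx": -0.31, "dy": -0.308, "dz": 0, "rx": 0, "ry": 0, "rz": 0, "claw": 0}, {"dx": -0.31, "dy": -0.308, "dz": 0, "rx": 0, "ry": 0, "rz": 0, "claw": 0}, {"dx": 0, "dy": 0, "dz": 0.4, "rx": 0, "ry": 0, "rz": 0, "claw": 0}, {"dx": 0, "dy": 0, "dz": 0.3, "rx": 0, "ry": 0, "rz": 0, "claw": 0}, {"dx": 0, "dy": 0, "dz": 0, "rx": 0, "ry": 0, "rz": 0, "claw": 0}])

```text
time_s: 22.0
ee_pos: [0.3976, -0.3413, 0.1973]
eef_rot: [-3.133, -0.006, 1.421]
force: [-0.1, -1.0, 0.6]
grip_width: 0.094
grip_force: 0.0
```

```bash
python3 -c "
from go import *
p=shot('wrist');save(p,'w5.png');V=cloud(p).reshape(-1,3)
m=(abs(V[:,2]-.094)<.006)&(np.hypot(V[:,0]-.4,V[:,1]+.344)<.06);Q=V[m];print('jar',m.sum(),Q.max(0),cv2.minEnclosingCircle(Q[:,:2].astype(np.float32)))
go(np.r_[.3995,-.343,.043],down(90-8.5),'jar')
"
```

```text
jar 1407 [ 0.42816333 -0.31419192  0.09654887] ((0.3983747363090515, -0.3443484306335449), 0.030318018049001694)
jar target [ 0.3995 -0.343   0.043 ] now [ 0.3986 -0.342   0.2001] w 0.0938 t 22.05
  rot units [-0.0034 -0.0024 -0.0003] shift(after rot) [-0.009  0.01   1.571] shift(now) [-0.015  0.019  1.571]
```

View pics/w5.png

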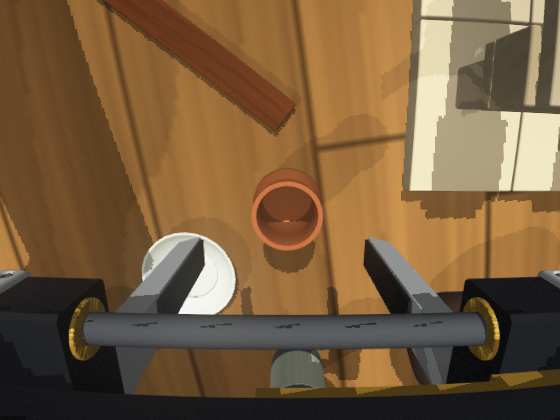

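The jar (287,210) is centred between the fingers, with the saucer and straightedge clear.

>>> step_arm(plan=[{"dx": -0.018, "dy": 0, "dz": 0.3, "rx": -0.003, "ry": -0.002, "rz": 0, "claw": 0}, {"dx": 0, "dy": 0, "dz": 0.4, "rx": 0, "ry": 0, "rz": 0, "claw": 0}, {"dx": 0, "dy": 0, "dz": 0.4, "rx": 0, "ry": 0, "rz": 0, "claw": 0}, {"dx": 0, "dy": 0, "dz": 0.3, "rx": 0, "ry": 0, "rz": 0, "claw": 0}, {"dx": 0, "dy": 0, "dz": 0.15, "rx": 0, "ry": 0, "rz": 0, "claw": 0}, {"dx": 0, "dy": 0, "dz": 0, "rx": 0, "ry": 0, "rz": 0, "claw": 0.2}, {"dx": 0, "dy": 0, "dz": 0, "rx": 0, "ry": 0, "rz": 0, "claw": 0.4}, {"dx": 0, "dy": 0, "dz": 0, "rx": 0, "ry": 0, "rz": 0, "claw": 0.4}, {"dx": 0, "dy": 0, "dz": 0, "rx": 0, "ry": 0, "rz": 0, "claw": 0.4}], grip_force=25)

```text
time_s: 22.95
ee_pos: [0.3999, -0.3451, 0.0484]
eef_rot: [3.137, 0.003, 1.422]
force: [-0.5, 0.8, 7.2]
grip_width: 0.0664
grip_force: 25.0
```

>>> step_arm(plan=[{"dx": 0, "dy": 0, "dz": -0.05, "rx": 0, "ry": 0, "rz": 0, "claw": 0.4}, {"dx": 0, "dy": 0, "dz": -0.1, "rx": 0, "ry": 0, "rz": 0, "claw": 0.4}, {"dx": 0, "dy": 0, "dz": -0.2, "rx": 0, "ry": 0, "rz": 0, "claw": 0.4}])

```text
time_s: 23.25
ee_pos: [0.3988, -0.3441, 0.082]
eef_rot: [3.14, 0.001, 1.422]
force: [1.2, -0.7, -2.7]
grip_width: 0.0673
grip_force: 25.0
```

>>> step_arm(plan=[{"dx": 0, "dy": 0, "dz": -0.4, "rx": 0, "ry": 0, "rz": 0, "claw": 0.4}, {"dx": 0, "dy": 0, "dz": -0.4, "rx": 0, "ry": 0, "rz": 0, "claw": 0.4}, {"dx": 0, "dy": 0, "dz": -0.4, "rx": 0, "ry": 0, "rz": 0, "claw": 0.4}, {"dx": 0, "dy": 0, "dz": -0.4, "rx": 0, "ry": 0, "rz": 0, "claw": 0.4}, {"dx": 0, "dy": 0, "dz": -0.3, "rx": 0, "ry": 0, "rz": 0, "claw": 0.4}, {"dx": 0, "dy": 0, "dz": 0, "rx": 0, "ry": 0, "rz": 0, "claw": 0.4}])

```text
time_s: 23.85
ee_pos: [0.3994, -0.3447, 0.2769]
eef_rot: [3.132, 0.006, 1.422]
force: [0.8, 0.2, -3.2]
grip_width: 0.0666
grip_force: 25.0
```

```bash
python3 -c "
from go import *
go(np.r_[.6095,-.186,.26],down(90-8.5),'mid')
"
```

```text
mid target [ 0.6095 -0.186   0.26  ] now [ 0.3994 -0.3447  0.2769] w 0.0666 t 23.85
  rot units [ 0.0058  0.0041 -0.0002] shift(after rot) [1.88  1.843 0.169] shift(now) [1.882 1.841 0.174]
```

>>> step_arm(plan=[{"dx": 0.15, "dy": 0.15, "dz": 0, "rx": 0.003, "ry": 0.002, "rz": 0, "claw": 0.4}, {"dx": 0.25, "dy": 0.25, "dz": 0, "rx": 0, "ry": 0, "rz": 0, "claw": 0.4}, {"dx": 0.28, "dy": 0.27, "dz": 0, "rx": 0, "ry": 0, "rz": 0, "claw": 0.4}, {"dx": 0.28, "dy": 0.27, "dz": 0, "rx": 0, "ry": 0, "rz": 0, "claw": 0.4}, {"dx": 0.28, "dy": 0.27, "dz": 0, "rx": 0, "ry": 0, "rz": 0, "claw": 0.4}, {"dx": 0.28, "dy": 0.27, "dz": 0, "rx": 0, "ry": 0, "rz": 0, "claw": 0.4}, {"dx": 0.22, "dy": 0.22, "dz": 0, "rx": 0, "ry": 0, "rz": 0, "claw": 0.4}, {"dx": 0.14, "dy": 0.14, "dz": 0, "rx": 0, "ry": 0, "rz": 0, "claw": 0.4}, {"dx": 0, "dy": 0, "dz": 0.1, "rx": 0, "ry": 0, "rz": 0, "claw": 0.4}, {"dx": 0, "dy": 0, "dz": 0.1, "rx": 0, "ry": 0, "rz": 0, "claw": 0.4}])

```text
time_s: 24.85
ee_pos: [0.608, -0.1854, 0.25]
eef_rot: [-3.138, -0.001, 1.423]
force: [-0.1, -0.7, -2.8]
grip_width: 0.0667
grip_force: 25.0
```

```bash
python3 -c "
from go import *
go(np.r_[.6095,-.186,.216],down(90-8.5),'mid')
"
```

```text
mid target [ 0.6095 -0.186   0.216 ] now [ 0.608  -0.1854  0.25  ] w 0.0667 t 24.85
  rot units [-0.0022 -0.0008  0.0001] shift(after rot) [-0.004  0.016  0.34 ] shift(now) [-0.005  0.017  0.34 ]
```

>>> step_arm(plan=[{"dx": 0, "dy": 0.01, "dz": 0.1, "rx": -0.001, "ry": 0, "rz": 0, "claw": 0.4}, {"dx": 0, "dy": 0, "dz": 0.08, "rx": 0, "ry": 0, "rz": 0, "claw": 0.4}, {"dx": 0, "dy": 0, "dz": 0.06, "rx": 0, "ry": 0, "rz": 0, "claw": 0.4}, {"dx": 0, "dy": 0, "dz": 0.03, "rx": 0, "ry": 0, "rz": 0, "claw": 0.4}, {"dx": 0, "dy": 0, "dz": 0.02, "rx": 0, "ry": 0, "rz": 0, "claw": 0.4}, {"dx": 0, "dy": 0, "dz": 0, "rx": 0, "ry": 0, "rz": 0, "claw": 0.4}, {"dx": 0, "dy": 0, "dz": 0, "rx": 0, "ry": 0, "rz": 0, "claw": 0.4}])

```text
time_s: 25.55
ee_pos: [0.6096, -0.1856, 0.2232]
eef_rot: [3.141, -0.001, 1.422]
force: [-0.4, -0.4, -3.4]
grip_width: 0.0669
grip_force: 25.0
```

>>> step_arm(plan=[{"dx": 0, "dy": 0, "dz": 0.02, "rx": 0, "ry": 0, "rz": 0, "claw": 0.4}, {"dx": 0, "dy": 0, "dz": 0.02, "rx": 0, "ry": 0, "rz": 0, "claw": 0.4}, {"dx": 0, "dy": 0, "dz": 0.015, "rx": 0, "ry": 0, "rz": 0, "claw": 0.4}, {"dx": 0, "dy": 0, "dz": 0, "rx": 0, "ry": 0, "rz": 0, "claw": 0.4}, {"dx": 0, "dy": 0, "dz": 0, "rx": 0, "ry": 0, "rz": 0, "claw": 0.4}])

```text
time_s: 26.05
ee_pos: [0.6096, -0.1855, 0.2175]
eef_rot: [3.141, -0.001, 1.422]
force: [0.3, 0.9, -0.7]
grip_width: 0.067
grip_force: 25.0
```

>>> step_arm(plan=[{"dx": 0, "dy": 0, "dz": 0.008, "rx": 0, "ry": 0, "rz": 0, "claw": 0.4}, {"dx": 0, "dy": 0, "dz": 0, "rx": 0, "ry": 0, "rz": 0, "claw": 0.4}])

```text
time_s: 26.25
ee_pos: [0.6096, -0.1854, 0.2175]
eef_rot: [3.141, -0.001, 1.422]
force: [-2.3, 2.6, 5.1]
grip_width: 0.0664
grip_force: 25.0
```

The jar is resting on the shelf. Releasing and lifting away.

>>> step_arm(plan=[{"dx": 0, "dy": 0, "dz": 0, "rx": 0, "ry": 0, "rz": 0, "claw": 0.2}, {"dx": 0, "dy": 0, "dz": 0, "rx": 0, "ry": 0, "rz": 0, "claw": 0.0}, {"dx": 0, "dy": 0, "dz": 0, "rx": 0, "ry": 0, "rz": 0, "claw": 0.0}, {"dx": 0, "dy": 0, "dz": 0, "rx": 0, "ry": 0, "rz": 0, "claw": 0.0}, {"dx": 0, "dy": 0, "dz": -0.2, "rx": 0, "ry": 0, "rz": 0, "claw": 0.0}, {"dx": 0, "dy": 0, "dz": -0.4, "rx": 0, "ry": 0, "rz": 0, "claw": 0.0}, {"dx": 0, "dy": 0, "dz": -0.45, "rx": 0, "ry": 0, "rz": 0, "claw": 0.0}, {"dx": 0, "dy": 0, "dz": -0.3, "rx": 0, "ry": 0, "rz": 0, "claw": 0.0}, {"dx": 0, "dy": 0, "dz": 0, "rx": 0, "ry": 0, "rz": 0, "claw": 0.0}, {"dx": 0, "dy": 0, "dz": 0, "rx": 0, "ry": 0, "rz": 0, "claw": 0.0}])

```text
time_s: 27.25
ee_pos: [0.6095, -0.1857, 0.3513]
eef_rot: [3.141, -0.001, 1.422]
force: [-0.1, -0.6, -1.0]
grip_width: 0.0941
grip_force: 0.0
```

```bash
python3 -c "
from go import *
p=shot('wrist');V=cloud(p).reshape(-1,3)
m=(abs(V[:,2]-.263)<.006)&(np.hypot(V[:,0]-.61,V[:,1]+.186)<.06);Q=V[m];print('jar',m.sum(),cv2.minEnclosingCircle(Q[:,:2].astype(np.float32)))
m=(abs(V[:,2]-.169)<.005)&(np.hypot(V[:,0]-.61,V[:,1]+.186)<.13);Q=V[m];print('shelf',m.sum(),cv2.minAreaRect(Q[:,:2].astype(np.float32)),np.median(Q,0))
p=shot('side');cv2.imwrite('pics/s9.png',cv2.resize(p['img'][70:370,230:450,::-1],(440,600)))
"
```

```text
jar 1574 ((0.6092972755432129, -0.18452411890029907), 0.030288375914096832)
shelf 5767 ((0.6094354391098022, -0.18592619895935059), (0.19936959445476532, 0.060305945575237274), 81.43705749511719) [ 0.61352783 -0.13568623  0.16841182]
```

View pics/s9.png

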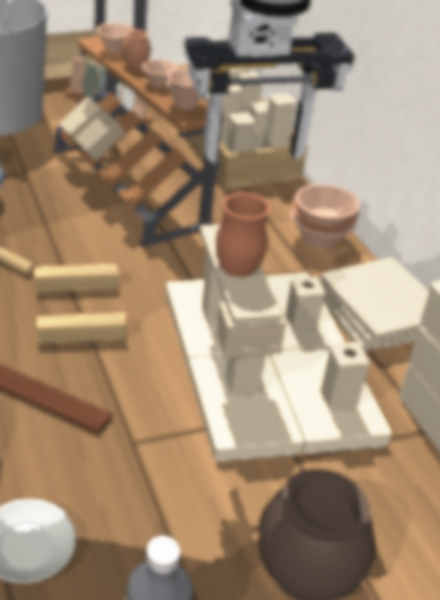

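The jar stands upright at (242,235) on the level shelf over the packed post. The other two plates are still on the rack at (90,128), and the gripper is clear.

```bash
python3 -c "
from station import hand_in
print(hand_in())"
```

```text
the job is handed in; nothing more can be done
None
```

The job is handed in; no verdict came back. The 14 mm and 40 mm plates make up the 54 mm on the low post, the shelf measured level and centred across both front posts, the jar stands within about 2 mm of its middle, and the other two plates are still in the rack.

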